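Release a reagent cartridge from its push-latch bay and stand it in the tray

ROBOT

A 6-joint arm with a two-finger parallel gripper is mounted at the origin on the work surface. World frame = base frame: x ahead of the robot, y to its left, z up, the work surface at z = 0. Lengths are in m, angles in rad, forces in N, time in s.
With the tool pointing down it reaches from about 0.375 to 0.975 m from the base axis. Payload 3.8 kg.
Tool frame: the origin (TCP) lies at the very end of the fingers, on their centre line; the grasp point (between the pads) lies bot.grip_point_offset behind it (bot.grip_point_offset is the distance from the TCP to the grasp point, in m); z points along the fingers, y is the line along which they close (so a half turn about z gives the same grasp; the last joint's range is limited). The gripper opens to 85 mm and grips with 20 to 120 N. Pads are 22 mm wide; open, the fingers measure 114 mm over their backs; the gripper's body (76 mm by 85 mm) begins 54 mm behind the grasp point. The pads swing forward as they close: fully open they stand 13 mm farther back than shut.
Start: joints at [1.305, 0.264, 1.604, -0, 1.274, -0.037], TCP at [0.153, 0.657, 0.211] pointing down, gripper open.
Joint ranges: [-2.63, 2.63], [-0.94, 2.18], [0.31, 2.57], [-1.31, 4.45], [0, 2.66], [-2.55, 2.55]. Speed limits (rad/s): [2.57, 2.57, 3.14, 3.14, 3.14, 3.14].

INTERFACE

Orientations are given as a rotation vector (axis times angle).
In Python, from workcell import bot, vision gives the robot as it stands.
- The arm moves only by the tool play_rows, never from a script. Its argument "rows" is a list of rows, each an object of numbers: "dx", "dy", "dz": the shift along the tool's x, y, z as a fraction of full scale; "roll": the turn about the tool's z as a fraction of full scale; "fingers": the closure, from 0 (fully open) to 1 (shut). In form: [{"dx": .., "dy": .., "dz": .., "roll": .., "fingers": ..}, ...]. A call has 1 to 20 rows; each row shifts and turns the commanded pose from where the row before left it, along the tool's axes as they then stand; what a row does not reach is not made up. Full scale, the value 1, is 0.04 m for a shift and 4 degrees for a turn. A row lasts 1/12 s, in which the tool goes at most 41.7 mm and 7.16 degrees, less where a joint would pass 70% of its speed; a pose out of reach is approached as far as the arm can. A call with a number of a shift or a turn outside -1 to 1 is refused whole. A call with a gripper value outside its range is refused whole. The fingers move at their own pace and stop on an object; "grip_force" is the grip in N (left out, the last holds). Time passes only in rows, so rows that do not move let the fingers close. It gives the time, the measured TCP pose, the force and the opening at its end, in the units of the state.
- bot.read_state(): the state, without advancing time (a new reading comes with each control period).
- vision.read_camera(name): name is "side" or "top" or "wrist"; returns a dict with "pixels" (384x512x3 uint8, red, green, blue), "depth" (384x512 float32, m along the optical axis (not along the pixel's ray), 0 where there is no reading), "fx", "fy", "cx", "cy" (pixels), "distortion" ([k1, k2, p1, p2, k3] as OpenCV has them; the pictures are not rectified), "R" (3x3) and "t" (3): a world point X has camera coordinates R X + t. Camera axes: x right, y down, z forward; pixel columns grow to the right and rows downward; lengths in m; the calibration is good to about 2 mm. A picture is of the moment at which its call begins.
- bot.finish_job(): hands the job in, once; it reports no verdict.
The state is a dict: "time": time; "q": joint angles; "joint_vel": joint speeds; "joint_torque": joint torques, N m; "tool_pos": TCP position; "tcp_rot": TCP orientation; "wrist_force": force on the tool from outside, world axes, zero at the start; "torque": the same for the moment, N m; "width": opening from 0.0 (shut) to 1.0 (fully open).
Only numpy, scipy, OpenCV 4.12 (cv2) and the standard library are available. Lean on these libraries where they do the work, as an engineer would, in place of code of your own. Each camera call takes 0.05 s, during which the arm holds its last target. There are 200 camera calls.

TASK

The cartridge with the straight bar grip is spent. Press it down into its bay until the push-to-release latch lets go and it springs up, then draw it out and stand it upright on the floor of the steel tray. Leave the round-topped cartridge as it is.

Things in the scene. Friction and masses are not known exactly. Their poses are not given: they have to be found in the camera images.
- bar_cartridge: Spent cartridge, 0.12-0.18 kg: upright grey box, 44 (x) x 54 (y) x 60 mm high, with a straight bar grip centred on top, 20 (x) x 46 (y) x 38 mm high, its flat top 98 mm above the underside. A lug stands out 6 mm from its +x side, hidden in the bay. Origin: centre of underside, z up; latched, it is 20 mm above the table. Pushed 3-6 mm down (5-9 N) the latch lets go; hard stop at 9 mm.
- bar_module: White bench module, fixed, 130 x 130 mm, off-white deck 78 mm above the table; the bar cartridge is latched in its bay, grip 40 mm above the deck, same axes. Lug notch on +x side, dark display on -x. Origin: centre of underside, on the table. After push and let go, a spring lifts the cartridge 18 mm above its latched height; it stays there, loose, and draws straight up. Unpushed, it is held fast.
- tray: Square open steel tray, fixed, 150 x 150 mm outside, 30 mm high, walls and floor 4 mm thick. Origin: centre of the underside at table height, z up; the inner floor is 4 mm above it.
- round_cartridge: The cartridge to be left alone, latched in an identical module: same grey box, but with a round grip on top, 34 mm diameter, 38 mm high. Origin: centre of the underside.
Mind the look-alikes: they are no part of the job. Leave any pink look-alike of the bar_cartridge alone. What is meant by the tray is not orange, and is the smaller of those in its own colour.

How it is judged:
By the outcome, as a careful person would: the job done as asked, in the order asked, and still so for the second after the job is handed in, with the robot touching nothing.
It also fails if it takes over 51 s, if anything falls off the work surface, if the arm or the gripper's body presses on something with over 40 N, if the wrist force passes 120 N, or if a joint passes its speed limit or range.

## Working session

There is one attempt and no reset: what is moved stays moved. The work goes in short steps, Python scripts to look and compute and a tool call to move; the robot and the scene stay as the last step left them, time stands still between calls to the robot, and variables do not carry over. Pictures are saved under pics/ and viewed, on a budget of 10 in all, crops included, one or two more only if the job needs it, and the job is handed in when it is done.

Besides the shell and the picture viewer there is one more tool, called after ">>>" by a JSON object that holds its "method" and its "body", one argument or row to a line. play_rows: Moves the arm, as the interface text tells. Its arguments: {"type":"object","properties":{"rows":{"type":"array","items":{"type":"object","properties":{"dx":{"type":"number","minimum":-1,"maximum":1},"dy":{"type":"number","minimum":-1,"maximum":1},"dz":{"type":"number","minimum":-1,"maximum":1},"roll":{"type":"number","minimum":-1,"maximum":1},"fingers":{"type":"number"}}}},"grip_force":{"type":"number"}},"required":["rows"]}

```bash
mkdir -p pics; python3 - <<'E'
from workcell import bot, vision
import cv2, numpy as np, pickle
s=bot.read_state(); print(s, bot.grip_point_offset)
for n in("top","side"):
    c=vision.read_camera(n); pickle.dump(c,open(n+".pkl","wb"))
    cv2.imwrite(f"pics/{n}0.png",c["pixels"][:,:,::-1]); print(n,c["R"],c["t"],c["fx"],c["distortion"])
E
```

```text
{'time': 0.0, 'q': array([ 1.30507459e+00,  2.64725426e-01,  1.60540756e+00, -4.56177538e-07,
        1.27371144e+00, -3.69074403e-02]), 'joint_vel': array([-2.83898332e-04,  1.37889228e-03,  1.84528560e-03,  8.34756218e-04,
       -2.65470252e-04,  1.37409281e-05]), 'joint_torque': array([ 5.71934579e-04, -5.15117025e+01, -3.67313111e+01,  2.99169713e-06,
        1.29855762e-02, -5.99078803e-06]), 'tool_pos': array([0.15290278, 0.65663541, 0.20966265]), 'tcp_rot': array([-0.35859796, -3.12071624,  0.00349638]), 'wrist_force': array([-0.64813092,  0.10752877,  0.0714228 ]), 'torque': array([ 0.00697739,  0.05207163, -0.01841366]), 'width': 0.9944398418993922} 0.0187
top [[-0.01168362 -0.99969342  0.02183003]
 [-0.99534799  0.00953931 -0.09587172]
 [ 0.09563408 -0.02284861 -0.99515429]] [0.10439044 0.44606207 1.07182686] 358.8304850402281 [-0.07614956  0.          0.          0.          0.        ]
side [[ 0.87041455 -0.49179342 -0.02275381]
 [-0.31472929 -0.52030254 -0.79387073]
 [ 0.37858154  0.69815793 -0.6076607 ]] [-0.32697439  0.24157786  1.01178663] 409.93226721729775 [-0.11569953  0.          0.          0.          0.        ]
```

View pics/top0.png

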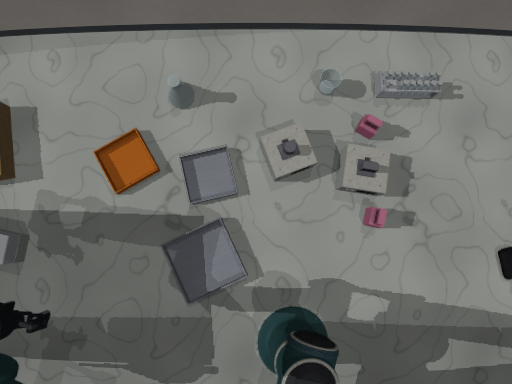

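View pics/side0.png

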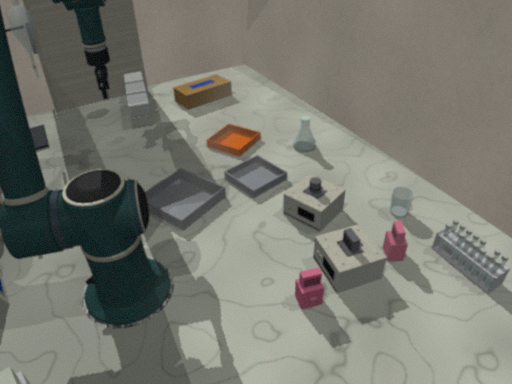

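The top view shows the bar module near (366,168), the round module near (288,150), and the smaller grey tray near (209,174). The pink look-alikes are at (370,126) and (376,217). I'll measure these using depth-height masks.

```bash
cat > h.py <<'E'
import numpy as np, cv2
def cal(c): return np.array([[c["fx"],0,c["cx"]],[0,c["fy"],c["cy"]],[0,0,1.]]),np.array(c["distortion"],float)
def cloud(c):
    K,d=cal(c); H,W=c["depth"].shape
    uv=np.stack(np.meshgrid(np.arange(W),np.arange(H)),-1).reshape(-1,1,2).astype(np.float64)
    n=cv2.undistortPoints(uv,K,d).reshape(H,W,2); z=c["depth"].astype(float)
    P=np.dstack([n*z[...,None],z]); return (P-c["t"])@c["R"]
def ray(c,uv,h):
    K,d=cal(c); n=cv2.undistortPoints(np.asarray(uv,float).reshape(-1,1,2),K,d).reshape(-1,2)
    D=np.c_[n,np.ones(len(n))]@c["R"]; C=-c["R"].T@c["t"]
    return C+D*((h-C[2])/D[:,2])[:,None]
def rect(p):
    (x,y),s,a=cv2.minAreaRect((p[:,:2]*1000).astype(np.float32)); return np.round([x,y,*s,a],1)
E
python3 - <<'E'
from h import *; import pickle
c=pickle.load(open("top.pkl","rb")); P=cloud(c); c["pixels"]
def comp(name,box,z0,z1,h):
    u0,v0,u1,v1=box; m=np.zeros(P.shape[:2],np.uint8)
    m[v0:v1,u0:u1]=((P[v0:v1,u0:u1,2]>z0)&(P[v0:v1,u0:u1,2]<z1))
    n,l,s,_=cv2.connectedComponentsWithStats(m); i=1+np.argmax(s[1:,4]); k,_=cv2.findContours((l==i).astype(np.uint8),0,2)
    k=max(k,key=len); print(name,s[i],np.median(P[l==i][:,2]),"rays",rect(ray(c,k.reshape(-1,2),h)),"depth",rect(P[l==i]))
comp("bardeck",(330,130,400,205),.066,.09,.078)
comp("bargrip",(350,150,385,185),.105,.13,.118)
comp("rounddeck",(255,115,322,185),.066,.09,.078)
comp("tray",(172,140,245,210),.02,.04,.03)
comp("trayfloor",(172,140,245,210),-.002,.012,.004)
im=c["pixels"][120:220,160:410,::-1]; cv2.imwrite("pics/crop1.png",cv2.resize(im,None,fx=3.2,fy=3.2,interpolation=2))
E
```

```text
bardeck [ 341  143   49   51 1779] 0.0787228905262547 rays [ 516.1 -218.5  133.2  133.6   80.1] depth [ 516.2 -219.9  131.8  131.7   80.5]
bargrip [362 161  18  10 144] 0.11816821618634499 rays [ 515.2 -219.9   50.6   23.5   81.1] depth [ 516.1 -221.6   48.5   21.8   80.9]
rounddeck [ 260  122   58   57 1823] 0.07868200843447828 rays [572.1   7.9 131.7 132.1  20.4] depth [572.7   7.5 130.9 132.1  20.6]
tray [179 146  59  59 317] 0.029771122689763306 rays [507.7 248.5 151.2 151.   12.3] depth [508.5 248.7 151.4 150.8  12.5]
trayfloor [ 172  140   73   70 2388] 0.0008934424069686983 rays [512.8 252.7 226.3 216.6  89.5] depth [513.5 253.3 227.5 218.2  89.5]
```

View pics/crop1.png

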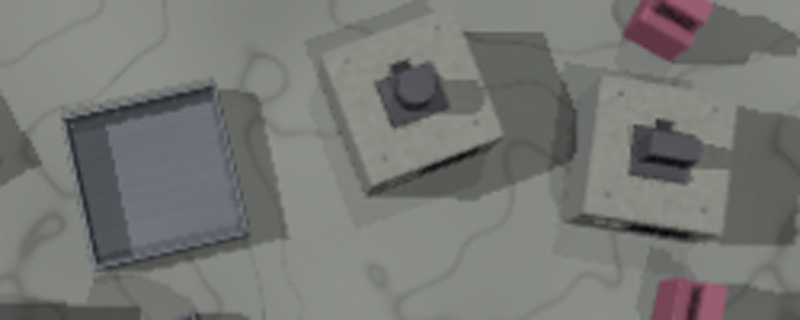

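>>> {"method": "play_rows", "body": {
  "rows": [
    {"roll":1,"fingers":0},
    {"roll":1},
    {"roll":1},
    {"roll":1},
    {"roll":1},
    {"roll":1},
    {"roll":1},
    {"roll":1},
    {"roll":1},
    {"roll":1},
    {"roll":1},
    {"roll":1},
    {"roll":1},
    {"roll":1},
    {"roll":1},
    {"roll":1},
    {"roll":1},
    {"roll":1},
    {"roll":1},
    {"roll":1}
  ]
}}

```text
validation failed for argument at $.ro...
```

>>> {"method": "play_rows", "body": {
  "rows": [
    {"roll":0.8},
    {"roll":0.75},
    {"dy":0.9},
    {"dy":0.9},
    {"dy":0.9},
    {"dy":0.9},
    {"dy":0.9},
    {"dy":0.9},
    {"dy":0.9},
    {"dy":0.9},
    {"dy":0.9},
    {"dy":0.9},
    {"dy":0.9},
    {"dy":0.9},
    {"dy":0.9},
    {"dy":0.8},
    {}
  ]
}}

```text
validation failed for argument at $.ro...
```

>>> {"method": "play_rows", "body": {
  "rows": [
    {"dx":-0.9,"fingers":0},
    {"dx":-0.9},
    {"dx":-0.9},
    {"dx":-0.9},
    {"dx":-0.9},
    {"dx":-0.9},
    {"dx":-0.9},
    {"dx":-0.9},
    {"dx":-0.9},
    {"dx":-0.9},
    {"dx":-0.9},
    {"dx":-0.9},
    {"dx":-0.9},
    {"dx":-0.9},
    {"dx":-0.9},
    {"dx":-0.9},
    {"dx":-0.9},
    {"dx":-0.9},
    {"dx":-0.9},
    {"dx":-0.9}
  ]
}}

```text
validation failed for argument at $.ro...
```

>>> {"method": "play_rows", "body": {
  "rows": [
    {"dx":-0.8},
    {"dx":-0.8},
    {},
    {},
    {}
  ]
}}

```text
validation failed for argument at $.ro...
```

```bash
cat > look.py <<'E'
from workcell import bot, vision
from h import *; import sys, pickle
from scipy.spatial.transform import Rotation as R
s=bot.read_state(); M=R.from_rotvec(s["tcp_rot"]).as_matrix()
print(s["time"],s["tool_pos"],"yaw_y",np.degrees(np.arctan2(M[1,1],M[0,1])),"F",s["wrist_force"],s["width"],"tilt",M[2])
E
python3 - <<'E'
from look import *
c=vision.read_camera("wrist"); pickle.dump(c,open("w1.pkl","wb")); cv2.imwrite("pics/w1.png",c["pixels"][:,:,::-1])
P=cloud(c); m=(P[...,2]>.108)&(P[...,2]<.13)
n,l,st,_=cv2.connectedComponentsWithStats(m.astype(np.uint8))
for i in range(1,n):
    if st[i,4]>150:
        k,_=cv2.findContours((l==i).astype(np.uint8),0,2);k=max(k,key=len)
        print(st[i],np.median(P[l==i][:,2]),rect(ray(c,k.reshape(-1,2),.118)),rect(P[l==i]))
E
```

```text
0.1 [0.1528962  0.65671747 0.20977663] yaw_y 76.89175762971517 F [ 0.09276818 -0.18922334  0.57050372] 0.9989502487377778 tilt [ 5.48313336e-05 -2.06380819e-03 -9.99997869e-01]
```

View pics/w1.png

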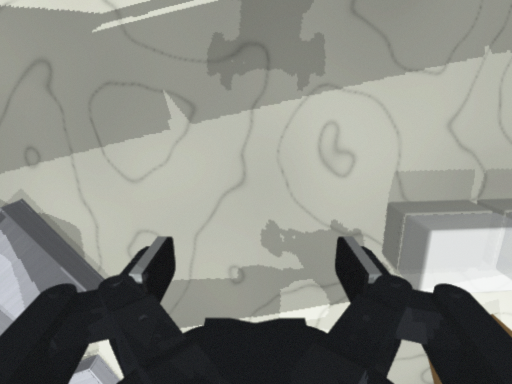

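The moves were refused, so the arm is still at its start and the wrist picture shows only bare table. Each row probably needs all five fields.

>>> {"method": "play_rows", "body": {
  "rows": [
    {"dx":0,"dy":0,"dz":0,"roll":1,"fingers":0},
    {"dx":0,"dy":0,"dz":0,"roll":1,"fingers":0},
    {"dx":0,"dy":0,"dz":0,"roll":1,"fingers":0},
    {"dx":0,"dy":0,"dz":0,"roll":1,"fingers":0},
    {"dx":0,"dy":0,"dz":0,"roll":1,"fingers":0},
    {"dx":0,"dy":0,"dz":0,"roll":1,"fingers":0},
    {"dx":0,"dy":0,"dz":0,"roll":1,"fingers":0},
    {"dx":0,"dy":0,"dz":0,"roll":1,"fingers":0},
    {"dx":0,"dy":0,"dz":0,"roll":1,"fingers":0},
    {"dx":0,"dy":0,"dz":0,"roll":1,"fingers":0},
    {"dx":0,"dy":0,"dz":0,"roll":1,"fingers":0},
    {"dx":0,"dy":0,"dz":0,"roll":1,"fingers":0},
    {"dx":0,"dy":0,"dz":0,"roll":1,"fingers":0},
    {"dx":0,"dy":0,"dz":0,"roll":1,"fingers":0},
    {"dx":0,"dy":0,"dz":0,"roll":1,"fingers":0},
    {"dx":0,"dy":0,"dz":0,"roll":1,"fingers":0},
    {"dx":0,"dy":0,"dz":0,"roll":1,"fingers":0},
    {"dx":0,"dy":0,"dz":0,"roll":1,"fingers":0},
    {"dx":0,"dy":0,"dz":0,"roll":1,"fingers":0},
    {"dx":0,"dy":0,"dz":0,"roll":1,"fingers":0}
  ]
}}

```text
time: 1.82
tool_pos: [0.153, 0.6571, 0.2104]
tcp_rot: [2.284, 2.156, -0.001]
wrist_force: [0.0, -0.6, -0.9]
width: 1.0
```

>>> {"method": "play_rows", "body": {
  "rows": [
    {"dx":0,"dy":0,"dz":0,"roll":0.8,"fingers":0},
    {"dx":0,"dy":0,"dz":0,"roll":0.7,"fingers":0},
    {"dx":0,"dy":0.9,"dz":0,"roll":0,"fingers":0},
    {"dx":0,"dy":0.9,"dz":0,"roll":0,"fingers":0},
    {"dx":0,"dy":0.9,"dz":0,"roll":0,"fingers":0},
    {"dx":0,"dy":0.9,"dz":0,"roll":0,"fingers":0},
    {"dx":0,"dy":0.9,"dz":0,"roll":0,"fingers":0},
    {"dx":0,"dy":0.9,"dz":0,"roll":0,"fingers":0},
    {"dx":0,"dy":0.9,"dz":0,"roll":0,"fingers":0},
    {"dx":0,"dy":0.9,"dz":0,"roll":0,"fingers":0},
    {"dx":0,"dy":0.9,"dz":0,"roll":0,"fingers":0},
    {"dx":0,"dy":0.9,"dz":0,"roll":0,"fingers":0},
    {"dx":0,"dy":0.9,"dz":0,"roll":0,"fingers":0},
    {"dx":0,"dy":0.9,"dz":0,"roll":0,"fingers":0},
    {"dx":0,"dy":0.9,"dz":0,"roll":0,"fingers":0},
    {"dx":0,"dy":0.8,"dz":0,"roll":0,"fingers":0}
  ]
}}

```text
time: 3.15
tool_pos: [0.6488, 0.5771, 0.21]
tcp_rot: [2.391, 2.037, -0.002]
wrist_force: [-0.4, 0.8, 0.1]
width: 1.0
```

>>> {"method": "play_rows", "body": {
  "rows": [
    {"dx":-0.9,"dy":0,"dz":0,"roll":0,"fingers":0},
    {"dx":-0.9,"dy":0,"dz":0,"roll":0,"fingers":0},
    {"dx":-0.9,"dy":0,"dz":0,"roll":0,"fingers":0},
    {"dx":-0.9,"dy":0,"dz":0,"roll":0,"fingers":0},
    {"dx":-0.9,"dy":0,"dz":0,"roll":0,"fingers":0},
    {"dx":-0.9,"dy":0,"dz":0,"roll":0,"fingers":0},
    {"dx":-0.9,"dy":0,"dz":0,"roll":0,"fingers":0},
    {"dx":-0.9,"dy":0,"dz":0,"roll":0,"fingers":0},
    {"dx":-0.9,"dy":0,"dz":0,"roll":0,"fingers":0},
    {"dx":-0.9,"dy":0,"dz":0,"roll":0,"fingers":0},
    {"dx":-0.9,"dy":0,"dz":0,"roll":0,"fingers":0},
    {"dx":-0.9,"dy":0,"dz":0,"roll":0,"fingers":0},
    {"dx":-0.9,"dy":0,"dz":0,"roll":0,"fingers":0},
    {"dx":-0.9,"dy":0,"dz":0,"roll":0,"fingers":0},
    {"dx":-0.9,"dy":0,"dz":0,"roll":0,"fingers":0},
    {"dx":-0.9,"dy":0,"dz":0,"roll":0,"fingers":0},
    {"dx":-0.9,"dy":0,"dz":0,"roll":0,"fingers":0},
    {"dx":-0.9,"dy":0,"dz":0,"roll":0,"fingers":0},
    {"dx":-0.9,"dy":0,"dz":0,"roll":0,"fingers":0},
    {"dx":-0.9,"dy":0,"dz":0,"roll":0,"fingers":0}
  ]
}}

```text
time: 4.82
tool_pos: [0.532, -0.1342, 0.2108]
tcp_rot: [-2.391, -2.038, 0.0]
wrist_force: [0.7, 0.5, -0.8]
width: 0.999
```

>>> {"method": "play_rows", "body": {
  "rows": [
    {"dx":-0.9,"dy":0,"dz":0,"roll":0,"fingers":0},
    {"dx":-0.9,"dy":0,"dz":0,"roll":0,"fingers":0},
    {"dx":-0.4,"dy":0,"dz":0,"roll":0,"fingers":0},
    {"dx":0,"dy":0,"dz":0,"roll":0,"fingers":0},
    {"dx":0,"dy":0,"dz":0,"roll":0,"fingers":0}
  ]
}}

```text
time: 5.23
tool_pos: [0.5183, -0.2202, 0.2106]
tcp_rot: [-2.393, -2.034, -0.0]
wrist_force: [-0.1, -0.6, 0.7]
width: 1.0
```

```bash
cat > w.py <<'E'
from look import *
def grip(f,lo,hi,h):
    c=vision.read_camera("wrist"); pickle.dump(c,open(f+".pkl","wb")); cv2.imwrite(f"pics/{f}.png",c["pixels"][:,:,::-1])
    P=cloud(c); m=(P[...,2]>lo)&(P[...,2]<hi)
    n,l,st,_=cv2.connectedComponentsWithStats(m.astype(np.uint8))
    for i in range(1,n):
        if st[i,4]>150:
            k,_=cv2.findContours((l==i).astype(np.uint8),0,2);k=max(k,key=len)
            p=rect(ray(c,k.reshape(-1,2),h)); d=(np.r_[p[:2]/1000,0]-s["tool_pos"])@M
            print(st[i],np.median(P[l==i][:,2]),p,rect(P[l==i]),"tool dx dy mm",d[:2]*1000)
E
python3 -c "
from w import *; grip('w2',.108,.13,.118)"
```

```text
5.2333 [ 0.51833974 -0.22018177  0.21055412] yaw_y -9.249972207184994 F [-0.06761563 -0.58982397  0.74440481] 1.0002337704548858 tilt [ 7.42133820e-04 -7.64918196e-04 -9.99999432e-01]
[242 163  21  48 986] 0.11791562335782782 [ 516.1 -218.7   47.1   19.8   80.7] [ 515.9 -219.7   45.7   19.8   80.8] tool dx dy mm [ 0.94621766 -2.28774097]
```

View pics/w2.png

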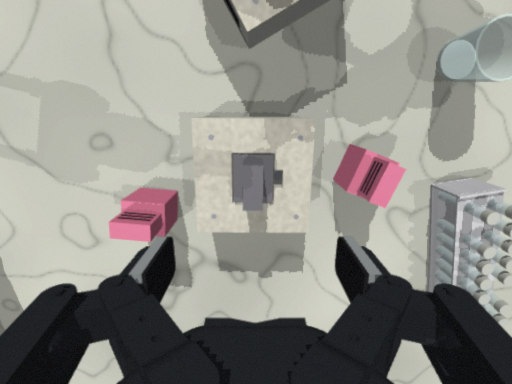

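The wrist view shows the bar grip at (253,187), squarely aligned and centred between the fingers. The pink parts stand clear on both sides. I'll shut the fingers, descend and press.

>>> {"method": "play_rows", "body": {
  "rows": [
    {"dx":0.01,"dy":-0.055,"dz":0,"roll":0,"fingers":1},
    {"dx":0,"dy":0,"dz":0,"roll":0,"fingers":1},
    {"dx":0,"dy":0,"dz":0,"roll":0,"fingers":1},
    {"dx":0,"dy":0,"dz":0,"roll":0,"fingers":1},
    {"dx":0,"dy":0,"dz":0,"roll":0,"fingers":1},
    {"dx":0,"dy":0,"dz":0.7,"roll":0,"fingers":1},
    {"dx":0,"dy":0,"dz":0.7,"roll":0,"fingers":1},
    {"dx":0,"dy":0,"dz":0.6,"roll":0,"fingers":1},
    {"dx":0,"dy":0,"dz":0.1,"roll":0,"fingers":1},
    {"dx":0,"dy":0,"dz":0,"roll":0,"fingers":1},
    {"dx":0,"dy":0,"dz":0,"roll":0,"fingers":1},
    {"dx":0,"dy":0,"dz":0,"roll":0,"fingers":1}
  ]
}}

```text
time: 6.28
tool_pos: [0.5183, -0.2194, 0.1291]
tcp_rot: [2.388, 2.036, 0.002]
wrist_force: [0.2, -0.1, 1.0]
width: 0.003
```

>>> {"method": "play_rows", "body": {
  "rows": [
    {"dx":0,"dy":0,"dz":0.1,"roll":0,"fingers":1},
    {"dx":0,"dy":0,"dz":0.05,"roll":0,"fingers":1},
    {"dx":0,"dy":0,"dz":0.05,"roll":0,"fingers":1},
    {"dx":0,"dy":0,"dz":0.05,"roll":0,"fingers":1},
    {"dx":0,"dy":0,"dz":0,"roll":0,"fingers":1},
    {"dx":0,"dy":0,"dz":0,"roll":0,"fingers":1}
  ]
}}

```text
time: 6.78
tool_pos: [0.5166, -0.2188, 0.1168]
tcp_rot: [-2.391, -2.038, 0.0]
wrist_force: [-0.2, -0.0, -0.1]
width: 0.005
```

>>> {"method": "play_rows", "body": {
  "rows": [
    {"dx":0,"dy":0,"dz":0.04,"roll":0,"fingers":1},
    {"dx":0,"dy":0,"dz":0.03,"roll":0,"fingers":1},
    {"dx":0,"dy":0,"dz":0,"roll":0,"fingers":1},
    {"dx":0,"dy":0,"dz":0,"roll":0,"fingers":1}
  ]
}}

```text
time: 7.12
tool_pos: [0.5167, -0.2188, 0.114]
tcp_rot: [-2.391, -2.038, 0.0]
wrist_force: [-0.5, 0.5, 0.2]
width: 0.001
```

>>> {"method": "play_rows", "body": {
  "rows": [
    {"dx":0,"dy":0,"dz":0.03,"roll":0,"fingers":1},
    {"dx":0,"dy":0,"dz":0,"roll":0,"fingers":1},
    {"dx":0,"dy":0,"dz":0,"roll":0,"fingers":1}
  ]
}}

```text
time: 7.37
tool_pos: [0.5167, -0.2188, 0.1129]
tcp_rot: [-2.391, -2.038, 0.0]
wrist_force: [0.4, 0.3, -0.1]
width: 0.003
```

```bash
python3 -c "
from look import *
a=vision.read_camera('wrist')['pixels'];b=vision.read_camera('side')['pixels'][190:310,280:440]
b=cv2.resize(b,(512,384),interpolation=2); cv2.imwrite('pics/p1.png',cv2.resize(np.hstack([a,b])[...,::-1],(800,300)))"
```

```text
7.3667 [ 0.51671235 -0.21876973  0.112914  ] yaw_y -9.10624310698543 F [ 0.36511617  0.3401194  -0.1375126 ] 0.002561921198709617 tilt [ 4.29771843e-05 -1.58069921e-04 -9.99999987e-01]
```

View pics/p1.png

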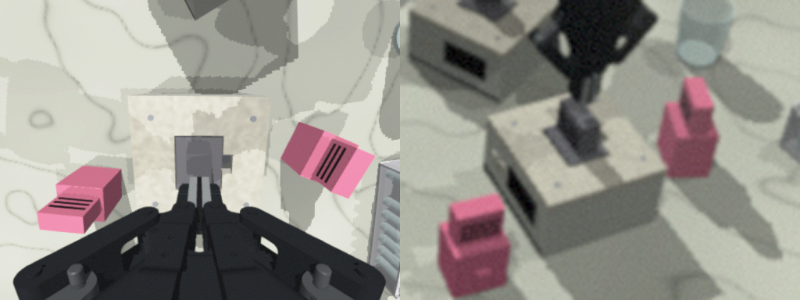

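The wrist half shows the fingertips at the lower end of the grip, near (200,180). In the side half, the tip is at the far end of the grip top, near (585,100). With no force reading that doesn't add up, so I'll check it numerically.

```bash
python3 -c "
from look import *
out=[]
for n in ('side','wrist'):
    c=vision.read_camera(n); pickle.dump(c,open('q'+n+'.pkl','wb')); K,d=cal(c)
    pts=np.array([s['tool_pos'],s['tool_pos']+[0,0,.04],[.516,-.2195,.118]]+[list(np.array([.516,-.2195,.118])+M@[a,b,0]) for a in(-.023,.023) for b in(-.01,.01)])
    uv=cv2.projectPoints(pts,cv2.Rodrigues(c['R'])[0],c['t'],K,d)[0].reshape(-1,2); print(n,uv.round(1).tolist())
    P=cloud(c); im=c['pixels'][...,::-1].copy()
    w=(0,0,0)
    u,v=uv[2].astype(int); x0,y0=(u-40,v-45) if n=='side' else (u-64,v-72); k=8 if n=='side' else 5; W,H=(80,72) if n=='side' else (128,115)
    y0=max(0,min(y0,384-H))
    r=cv2.resize(im[y0:y0+H,x0:x0+W],None,fx=k,fy=k,interpolation=2)
    for i,(a,b) in enumerate(uv): cv2.circle(r,(int((a-x0+.5)*k),int((b-y0+.5)*k)),3,(0,0,255) if i<2 else (0,255,0),-1)
    out.append(cv2.resize(r,(400,360)))
    m=(P[...,2]>.09)&(np.hypot(P[...,0]-.516,P[...,1]+.2195)<.03); print(np.histogram(P[m][:,2],np.arange(.09,.15,.004)))
cv2.imwrite('pics/p2.png',np.hstack(out))"
```

```text
7.4667 [ 0.51677204 -0.21882729  0.11300164] yaw_y -9.110755184254593 F [0.90679358 0.79071845 0.04783642] -0.0014877017890633675 tilt [-1.24710242e-05  1.36529604e-05 -1.00000000e+00]
side [[351.0, 235.4], [353.0, 223.0], [351.2, 234.1], [352.5, 241.4], [359.7, 239.2], [342.8, 229.2], [349.9, 227.1]]
(array([18, 21, 26, 19, 26, 19, 93, 27,  0,  0,  0,  4, 11, 17]), array([0.09 , 0.094, 0.098, 0.102, 0.106, 0.11 , 0.114, 0.118, 0.122,
       0.126, 0.13 , 0.134, 0.138, 0.142, 0.146]))
wrist [[254.3, 227.1], [254.2, 259.3], [253.3, 231.5], [238.1, 263.8], [268.7, 263.7], [236.6, 196.5], [269.7, 196.5]]
(array([ 37,  51,  43,  55,  58,  61, 591, 483,   0,   0,   0,   6, 102,
       168]), array([0.09 , 0.094, 0.098, 0.102, 0.106, 0.11 , 0.114, 0.118, 0.122,
       0.126, 0.13 , 0.134, 0.138, 0.142, 0.146]))
```

View pics/p2.png

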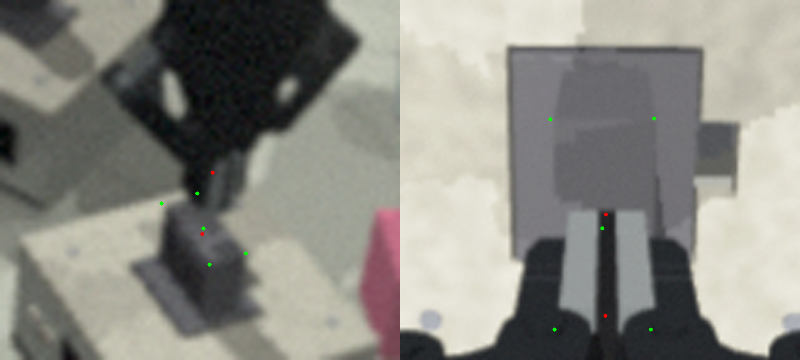

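```bash
python3 -c "
from h import *; import pickle
T=np.array([.5168,-.2188,.113])
for n,cols in (('wrist',(246,254,263)),('side',(350,352,354,356))):
    c=pickle.load(open('q'+n+'.pkl','rb')); P=cloud(c); print(n,'cam',-c['R'].T@c['t'])
    for u in cols:
        for v in (range(216,262,5) if n=='wrist' else range(220,238,2)): print(u,v,c['pixels'][v,u],((P[v,u]-T)*1000).round(1))
"
```

```text
wrist cam [ 0.52851333 -0.14790414  0.27568227]
246 216 [103 101 106] [-3.6 10.1  4.4]
246 221 [101 102 105] [-4.1  6.9  4.7]
246 226 [137 139 140] [-4.6  3.9  5.4]
246 231 [150 154 156] [-2.5 11.8 30.6]
246 236 [150 156 155] [-2.3 11.8 36.7]
246 241 [148 153 153] [-2.1 11.9 42.5]
246 246 [149 154 154] [-2.  11.6 47. ]
246 251 [151 155 154] [-1.8 12.1 52.8]
246 256 [149 154 154] [-1.7 11.7 56.6]
246 261 [37 38 44] [-1.3 13.1 63.1]
254 216 [103 102 105] [1.3 9.1 4.1]
254 221 [102 101 104] [0.8 6.4 5.4]
254 226 [67 68 70] [0.2 2.9 5. ]
254 231 [34 35 37] [ 1.6 11.  30.3]
254 236 [33 34 34] [ 1.7 11.4 37.2]
254 241 [34 34 35] [ 1.7 11.3 42.5]
254 246 [36 37 40] [ 1.9 12.3 49.5]
254 251 [31 31 35] [ 1.8 11.7 53.2]
254 256 [35 32 36] [ 1.7 10.9 56.1]
254 261 [35 35 36] [ 1.4  9.1 57.2]
263 216 [101 100 103] [6.8 8.3 4.1]
263 221 [103 102 106] [6.3 5.2 4.7]
263 226 [129 132 133] [5.8 2.  5.1]
263 231 [149 154 154] [ 6.3 10.4 30.6]
263 236 [148 154 152] [ 6.1 10.3 36.4]
263 241 [149 154 154] [ 6.  10.7 42.6]
263 246 [151 154 153] [ 5.9 10.9 48.1]
263 251 [150 155 156] [ 5.8 11.3 53.5]
263 2
[... 781 characters left out ...]
]
354 220 [32 40 34] [-10.6 -11.8  63.1]
354 222 [69 72 70] [-5.8 -8.1 52. ]
354 224 [74 78 78] [ -7.  -10.3  48. ]
354 226 [75 79 79] [ -6.8 -11.2  42.3]
354 228 [75 79 77] [ -4.4 -10.   33.9]
354 230 [66 70 70] [ -4.5 -11.1  28.5]
354 232 [106 107 104] [10.1  1.7  4.8]
354 234 [89 88 88] [ 6.3 -3.   3.8]
354 236 [104 102 106] [ 1.6 -8.5  3.9]
356 220 [45 49 42] [ 0.3 -7.5 54.9]
356 222 [60 63 62] [ -2.7 -11.5  53.1]
356 224 [53 52 55] [ -1.6 -11.5  46.4]
356 226 [50 51 53] [ -1.3 -12.2  40.5]
356 228 [59 61 57] [  0.9 -11.3  32.4]
356 230 [76 82 77] [  1.  -12.3  26.8]
356 232 [156 156 141] [ 44.9  28.1 -32.9]
356 234 [141 140 132] [ 9.9 -6.   4.5]
356 236 [108 109 110] [  6.  -10.9   3.7]
```

Depth from both cameras shows the finger xy is right. But the real fingertips end about 22 mm above the reported TCP, so there is still about 18 mm of clearance. I'll go down by force.

>>> {"method": "play_rows", "body": {
  "rows": [
    {"dx":0,"dy":0,"dz":0.15,"roll":0,"fingers":1},
    {"dx":0,"dy":0,"dz":0.1,"roll":0,"fingers":1},
    {"dx":0,"dy":0,"dz":0.05,"roll":0,"fingers":1},
    {"dx":0,"dy":0,"dz":0,"roll":0,"fingers":1},
    {"dx":0,"dy":0,"dz":0,"roll":0,"fingers":1}
  ]
}}

```text
time: 7.98
tool_pos: [0.5164, -0.2187, 0.1005]
tcp_rot: [-2.39, -2.037, 0.001]
wrist_force: [-0.8, -0.3, 1.0]
width: -0.001
```

>>> {"method": "play_rows", "body": {
  "rows": [
    {"dx":0,"dy":0,"dz":0.05,"roll":0,"fingers":1},
    {"dx":0,"dy":0,"dz":0.04,"roll":0,"fingers":1},
    {"dx":0,"dy":0,"dz":0,"roll":0,"fingers":1},
    {"dx":0,"dy":0,"dz":0,"roll":0,"fingers":1}
  ]
}}

```text
time: 8.32
tool_pos: [0.5171, -0.219, 0.0978]
tcp_rot: [2.39, 2.038, 0.0]
wrist_force: [-0.4, 0.8, 1.7]
width: 0.0
```

>>> {"method": "play_rows", "body": {
  "rows": [
    {"dx":0,"dy":0,"dz":0.03,"roll":0,"fingers":1},
    {"dx":0,"dy":0,"dz":0.02,"roll":0,"fingers":1},
    {"dx":0,"dy":0,"dz":0,"roll":0,"fingers":1},
    {"dx":0,"dy":0,"dz":0,"roll":0,"fingers":1}
  ]
}}

```text
time: 8.65
tool_pos: [0.517, -0.219, 0.0958]
tcp_rot: [2.39, 2.038, 0.0]
wrist_force: [-0.9, 0.5, 5.0]
width: -0.001
```

>>> {"method": "play_rows", "body": {
  "rows": [
    {"dx":0,"dy":0,"dz":0.03,"roll":0,"fingers":1},
    {"dx":0,"dy":0,"dz":0,"roll":0,"fingers":1},
    {"dx":0,"dy":0,"dz":0,"roll":0,"fingers":1}
  ]
}}

```text
time: 8.9
tool_pos: [0.517, -0.219, 0.0946]
tcp_rot: [2.39, 2.038, 0.0]
wrist_force: [-0.6, -0.4, 4.9]
width: 0.0
```

>>> {"method": "play_rows", "body": {
  "rows": [
    {"dx":0,"dy":0,"dz":0.03,"roll":0,"fingers":1},
    {"dx":0,"dy":0,"dz":0,"roll":0,"fingers":1},
    {"dx":0,"dy":0,"dz":0,"roll":0,"fingers":1}
  ]
}}

```text
time: 9.15
tool_pos: [0.517, -0.219, 0.0939]
tcp_rot: [2.39, 2.038, 0.0]
wrist_force: [-3.1, 0.5, 8.1]
width: 0.002
```

Contact began at a TCP of about 0.098 and the force is rising to 8 N. I'll go a little further, then let go and look.

>>> {"method": "play_rows", "body": {
  "rows": [
    {"dx":0,"dy":0,"dz":0.04,"roll":0,"fingers":1},
    {"dx":0,"dy":0,"dz":0,"roll":0,"fingers":1},
    {"dx":0,"dy":0,"dz":0,"roll":0,"fingers":1}
  ]
}}

```text
time: 9.4
tool_pos: [0.5173, -0.2192, 0.0934]
tcp_rot: [2.39, 2.037, 0.0]
wrist_force: [-5.0, 1.8, 12.2]
width: -0.001
```

>>> {"method": "play_rows", "body": {
  "rows": [
    {"dx":0,"dy":0,"dz":-0.2,"roll":0,"fingers":1},
    {"dx":0,"dy":0,"dz":-0.4,"roll":0,"fingers":1},
    {"dx":0,"dy":0,"dz":-0.8,"roll":0,"fingers":1},
    {"dx":0,"dy":0,"dz":-0.8,"roll":0,"fingers":1},
    {"dx":0,"dy":0,"dz":0,"roll":0,"fingers":0.3},
    {"dx":0,"dy":0,"dz":0,"roll":0,"fingers":0.3},
    {"dx":0,"dy":0,"dz":0,"roll":0,"fingers":0.3},
    {"dx":0,"dy":0,"dz":0,"roll":0,"fingers":0.3}
  ]
}}

```text
time: 10.07
tool_pos: [0.5156, -0.2182, 0.1775]
tcp_rot: [-2.389, -2.036, 0.002]
wrist_force: [-0.7, 0.6, 0.3]
width: 0.567
```

```bash
python3 -c "
from w import *; grip('w3',.105,.15,.136)"
```

```text
10.0667 [ 0.51555625 -0.21823544  0.17750279] yaw_y -9.10883319506712 F [-0.744552    0.61064177  0.28673304] 0.5665468000900499 tilt [ 8.81159472e-04 -3.02854566e-03 -9.99995026e-01]
[ 242  171   27   64 1575] 0.13574352729150488 [ 516.2 -216.5   52.3   20.1   80.8] [ 515.6 -219.7   46.4   21.3   80.7] tool dx dy mm [1.65906098 0.89847149]
```

It popped: the grip top is now at 0.136 m, up from 0.118. I'll descend over the grip and grasp it.

>>> {"method": "play_rows", "body": {
  "rows": [
    {"dx":0,"dy":0,"dz":0.5,"roll":0,"fingers":0.3},
    {"dx":0,"dy":0,"dz":0.6,"roll":0,"fingers":0.3},
    {"dx":0,"dy":0,"dz":0.6,"roll":0,"fingers":0.3},
    {"dx":0,"dy":0,"dz":0.5,"roll":0,"fingers":0.3},
    {"dx":0,"dy":0,"dz":0.2,"roll":0,"fingers":0.3},
    {"dx":0,"dy":0,"dz":0,"roll":0,"fingers":0.3},
    {"dx":0,"dy":0,"dz":0,"roll":0,"fingers":0.3}
  ]
}}

```text
time: 10.7
tool_pos: [0.5162, -0.2186, 0.0826]
tcp_rot: [-2.389, -2.037, 0.001]
wrist_force: [0.1, 0.6, -0.4]
width: 0.697
```

>>> {"method": "play_rows", "body": {
  "grip_force": 40,
  "rows": [
    {"dx":0,"dy":0,"dz":0,"roll":0,"fingers":1},
    {"dx":0,"dy":0,"dz":0,"roll":0,"fingers":1},
    {"dx":0,"dy":0,"dz":0,"roll":0,"fingers":1},
    {"dx":0,"dy":0,"dz":0,"roll":0,"fingers":1},
    {"dx":0,"dy":0,"dz":0,"roll":0,"fingers":1},
    {"dx":0,"dy":0,"dz":0,"roll":0,"fingers":1}
  ]
}}

```text
time: 11.2
tool_pos: [0.5176, -0.2192, 0.0844]
tcp_rot: [2.389, 2.037, 0.001]
wrist_force: [0.0, -0.8, 1.4]
width: 0.227
```

>>> {"method": "play_rows", "body": {
  "rows": [
    {"dx":0,"dy":0,"dz":-0.1,"roll":0,"fingers":1},
    {"dx":0,"dy":0,"dz":-0.3,"roll":0,"fingers":1},
    {"dx":0,"dy":0,"dz":-0.4,"roll":0,"fingers":1},
    {"dx":0,"dy":0,"dz":-0.5,"roll":0,"fingers":1},
    {"dx":0,"dy":0,"dz":-0.6,"roll":0,"fingers":1},
    {"dx":0,"dy":0,"dz":-0.6,"roll":0,"fingers":1},
    {"dx":0,"dy":0,"dz":-0.6,"roll":0,"fingers":1},
    {"dx":0,"dy":0,"dz":-0.5,"roll":0,"fingers":1},
    {"dx":0,"dy":0,"dz":-0.2,"roll":0,"fingers":1},
    {"dx":0,"dy":0,"dz":0,"roll":0,"fingers":1},
    {"dx":0,"dy":0,"dz":0,"roll":0,"fingers":1}
  ]
}}

```text
time: 12.12
tool_pos: [0.5165, -0.2187, 0.2352]
tcp_rot: [-2.391, -2.038, 0.0]
wrist_force: [-0.3, -0.6, -1.6]
width: 0.228
```

```bash
python3 -c "
from look import *
c=vision.read_camera('side'); pickle.dump(c,open('s3.pkl','wb'))
cv2.imwrite('pics/s3.png',cv2.resize(c['pixels'][80:300,230:450,::-1],None,fx=2.5,fy=2.5))
t=np.array([.508,.2485,0]); d=(t-s['tool_pos'])@M; print('to tray tool mm',d*1000)"
```

```text
12.1167 [ 0.51645348 -0.21869508  0.23519913] yaw_y -9.108446348020943 F [-0.28498711 -0.62593383 -1.64047623] 0.22784886320294648 tilt [ 2.14349261e-05 -2.77915928e-04 -9.99999961e-01]
to tray tool mm [459.96072058 -82.2401943  235.23185546]
```

View pics/s3.png

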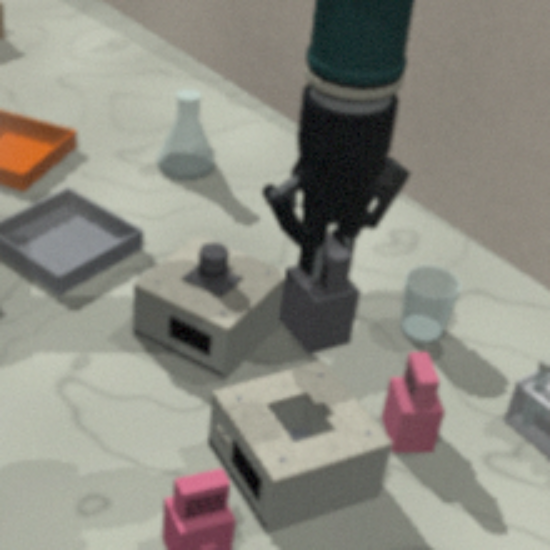

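The picture shows the bar cartridge held upright, clear of the empty bay at (300,415) in the crop. Next I carry it to the tray.

>>> {"method": "play_rows", "body": {
  "rows": [
    {"dx":0.4,"dy":-0.07,"dz":0,"roll":0,"fingers":1},
    {"dx":0.7,"dy":-0.12,"dz":0,"roll":0,"fingers":1},
    {"dx":0.7,"dy":-0.12,"dz":0,"roll":0,"fingers":1},
    {"dx":0.7,"dy":-0.12,"dz":0,"roll":0,"fingers":1},
    {"dx":0.7,"dy":-0.12,"dz":0,"roll":0,"fingers":1},
    {"dx":0.7,"dy":-0.12,"dz":0,"roll":0,"fingers":1},
    {"dx":0.7,"dy":-0.12,"dz":0,"roll":0,"fingers":1},
    {"dx":0.7,"dy":-0.12,"dz":0,"roll":0,"fingers":1},
    {"dx":0.7,"dy":-0.12,"dz":0,"roll":0,"fingers":1},
    {"dx":0.7,"dy":-0.12,"dz":0,"roll":0,"fingers":1},
    {"dx":0.7,"dy":-0.12,"dz":0,"roll":0,"fingers":1},
    {"dx":0.7,"dy":-0.13,"dz":0,"roll":0,"fingers":1},
    {"dx":0.7,"dy":-0.13,"dz":0,"roll":0,"fingers":1},
    {"dx":0.7,"dy":-0.13,"dz":0,"roll":0,"fingers":1},
    {"dx":0.7,"dy":-0.13,"dz":0,"roll":0,"fingers":1},
    {"dx":0.7,"dy":-0.13,"dz":0,"roll":0,"fingers":1},
    {"dx":0.5,"dy":-0.13,"dz":0,"roll":0,"fingers":1},
    {"dx":0.2,"dy":0,"dz":0,"roll":0,"fingers":1},
    {"dx":0,"dy":0,"dz":0,"roll":0,"fingers":1},
    {"dx":0,"dy":0,"dz":0,"roll":0,"fingers":1}
  ]
}}

```text
time: 13.83
tool_pos: [0.5085, 0.2516, 0.2337]
tcp_rot: [-2.39, -2.039, 0.005]
wrist_force: [-1.0, 0.3, -2.2]
width: 0.226
```

```bash
python3 -c "
from look import *
c=vision.read_camera('side'); P=cloud(c); q=c['pixels'].astype(int)
T=s['tool_pos']; m=(np.hypot(P[...,0]-T[0],P[...,1]-T[1])<.045)&(P[...,2]>.05)&(P[...,2]<T[2]+.02)
z=P[m][:,2]; print('cartridge lowest z',np.percentile(z,[0,1,3,10]), m.sum())
d=(np.array([.508,.2485,0])-T)@M; print(d*1000)"
```

```text
13.8333 [0.50847214 0.25164238 0.23369591] yaw_y -9.05291549010987 F [-1.01110508  0.32891338 -2.18738781] 0.2257196861949061 tilt [-0.00247046 -0.00225655 -0.9999944 ]
cartridge lowest z [0.18557871 0.1874876  0.18913132 0.19345727] 381
[ -2.60017636   0.55553431 233.70238802]
```

>>> {"method": "play_rows", "body": {
  "rows": [
    {"dx":0,"dy":0,"dz":0.3,"roll":0,"fingers":1},
    {"dx":0,"dy":0,"dz":0.6,"roll":0,"fingers":1},
    {"dx":0,"dy":0,"dz":0.6,"roll":0,"fingers":1},
    {"dx":0,"dy":0,"dz":0.6,"roll":0,"fingers":1},
    {"dx":0,"dy":0,"dz":0.6,"roll":0,"fingers":1},
    {"dx":0,"dy":0,"dz":0.6,"roll":0,"fingers":1},
    {"dx":0,"dy":0,"dz":0.5,"roll":0,"fingers":1},
    {"dx":0,"dy":0,"dz":0.3,"roll":0,"fingers":1},
    {"dx":0,"dy":0,"dz":0.2,"roll":0,"fingers":1},
    {"dx":0,"dy":0,"dz":0.1,"roll":0,"fingers":1},
    {"dx":0,"dy":0,"dz":0,"roll":0,"fingers":1},
    {"dx":0,"dy":0,"dz":0,"roll":0,"fingers":1}
  ]
}}

```text
time: 14.88
tool_pos: [0.5101, 0.2525, 0.0603]
tcp_rot: [2.391, 2.037, 0.002]
wrist_force: [0.2, -0.3, -1.3]
width: 0.229
```

>>> {"method": "play_rows", "body": {
  "rows": [
    {"dx":0,"dy":0,"dz":0.03,"roll":0,"fingers":1},
    {"dx":0,"dy":0,"dz":0.03,"roll":0,"fingers":1},
    {"dx":0,"dy":0,"dz":0.03,"roll":0,"fingers":1},
    {"dx":0,"dy":0,"dz":0.03,"roll":0,"fingers":1},
    {"dx":0,"dy":0,"dz":0.03,"roll":0,"fingers":1},
    {"dx":0,"dy":0,"dz":0,"roll":0,"fingers":1},
    {"dx":0,"dy":0,"dz":0,"roll":0,"fingers":1}
  ]
}}

```text
time: 15.47
tool_pos: [0.5091, 0.2523, 0.0533]
tcp_rot: [-2.391, -2.038, 0.0]
wrist_force: [0.3, -0.1, -2.0]
width: 0.224
```

Still hanging free, so I'll creep down to contact.

>>> {"method": "play_rows", "body": {
  "rows": [
    {"dx":0,"dy":0,"dz":0.03,"roll":0,"fingers":1},
    {"dx":0,"dy":0,"dz":0.03,"roll":0,"fingers":1},
    {"dx":0,"dy":0,"dz":0,"roll":0,"fingers":1},
    {"dx":0,"dy":0,"dz":0,"roll":0,"fingers":1}
  ]
}}

```text
time: 15.8
tool_pos: [0.5093, 0.2523, 0.0509]
tcp_rot: [-2.391, -2.038, 0.0]
wrist_force: [0.5, -0.6, -1.2]
width: 0.224
```

>>> {"method": "play_rows", "body": {
  "rows": [
    {"dx":0,"dy":0,"dz":0.03,"roll":0,"fingers":1},
    {"dx":0,"dy":0,"dz":0,"roll":0,"fingers":1},
    {"dx":0,"dy":0,"dz":0,"roll":0,"fingers":1}
  ]
}}

```text
time: 16.05
tool_pos: [0.5094, 0.2525, 0.0509]
tcp_rot: [-2.391, -2.038, -0.0]
wrist_force: [-3.0, -0.4, 4.9]
width: 0.224
```

Touched down at 5 N. I'll open the fingers, retreat straight up, and look.

>>> {"method": "play_rows", "body": {
  "rows": [
    {"dx":0,"dy":0,"dz":-0.01,"roll":0,"fingers":0.3},
    {"dx":0,"dy":0,"dz":0,"roll":0,"fingers":0.3},
    {"dx":0,"dy":0,"dz":0,"roll":0,"fingers":0.3},
    {"dx":0,"dy":0,"dz":0,"roll":0,"fingers":0.3},
    {"dx":0,"dy":0,"dz":0,"roll":0,"fingers":0.3},
    {"dx":0,"dy":0,"dz":-0.2,"roll":0,"fingers":0.3},
    {"dx":0,"dy":0,"dz":-0.5,"roll":0,"fingers":0.3},
    {"dx":0,"dy":0,"dz":-0.6,"roll":0,"fingers":0.3},
    {"dx":0,"dy":0,"dz":-0.6,"roll":0,"fingers":0.3},
    {"dx":0,"dy":0,"dz":-0.6,"roll":0,"fingers":0.3},
    {"dx":0,"dy":0,"dz":-0.6,"roll":0,"fingers":0.3},
    {"dx":0,"dy":0,"dz":-0.4,"roll":0,"fingers":0.3},
    {"dx":0,"dy":0,"dz":0,"roll":0,"fingers":0.3},
    {"dx":0,"dy":0,"dz":0,"roll":0,"fingers":0.3}
  ]
}}

```text
time: 17.22
tool_pos: [0.5101, 0.2527, 0.1918]
tcp_rot: [2.39, 2.037, 0.005]
wrist_force: [0.0, 0.1, -0.7]
width: 0.695
```

```bash
python3 -c "
from w import *; grip('w4',.085,.112,.102)
c=vision.read_camera('side'); w=pickle.load(open('w4.pkl','rb'))
P=cloud(c); m=(np.hypot(P[...,0]-.572,P[...,1]-.0079)<.03)&(P[...,2]>.1); print('round top z',np.median(P[m][:,2]))
a=cv2.resize(c['pixels'][110:300,210:463],(512,384)); cv2.imwrite('pics/f.png',cv2.resize(np.hstack([w['pixels'],a])[...,::-1],(800,300)))"
```

```text
17.2167 [0.51014184 0.2527224  0.19178562] yaw_y -9.107563609748762 F [ 0.01787814  0.12135622 -0.73314866] 0.695094003216169 tilt [ 0.00175297  0.00270194 -0.99999481]
[494  35  18  38 490] 0.09275088669238318 [744.9 338.4  15.9  31.4   3.3] [757.7 339.2  14.4  33.2   4.5] tool dx dy mm [121.41953234 217.71778049]
[ 243  164   21   49 1027] 0.10183022675370004 [509.  253.3  47.7  19.6  80.7] [508.8 251.8  45.7  19.8  80.9] tool dx dy mm [ 0.05338386 -1.73706415]
round top z 0.11630849730626486
```

View pics/f.png

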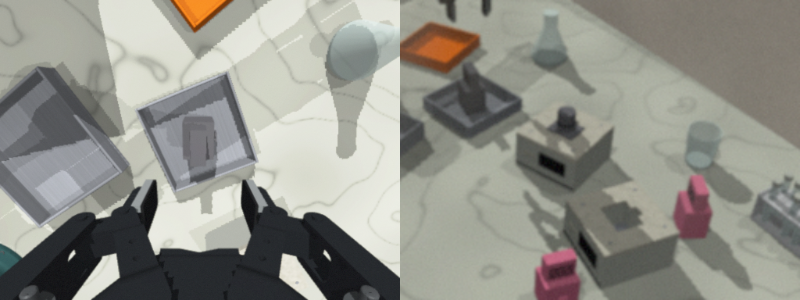

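The cartridge stands upright in the small grey tray, at (198,148) in the wrist half. Its top is at 0.102 m, which is 4 mm floor plus 98 mm height. The round cartridge is still latched, and the fingers are clear.

```bash
python3 -c "
from workcell import bot; print(bot.finish_job())"
```

```text
the job is handed in; nothing more can be done
None
```

I pressed the bar cartridge until its latch let go, drew it out and stood it upright on the floor of the smaller grey steel tray. The job was handed in at about 17.3 s of the 51 s allowed.

**Press:** the force reached about 12 N, above the 5–9 N given for the latch. The grip top then rose from 0.118 m to 0.136 m, the expected 18 mm.

**Last checks:**
- **Cartridge:** its top is level at 0.102 m, matching a 4 mm floor plus 98 mm of height. It sits about 4 mm from the tray centre.
- **Robot:** the gripper is open and clear of everything.
- **Other things:** the round cartridge still reads as latched, with its top at about 0.116 m against 0.118 m nominal. The pink look-alikes were not touched.

**What disagreed or failed:**
- **Fingertip height:** the shut fingertips ended about 20 mm above the reported TCP. Both the camera depth and the contact height showed this. I went by contact force and the cameras for the press, grasp and placing.
- **Refused calls:** my first batch of moves was refused because the rows lacked some fields. Nothing moved.

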